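Put the consumables back in order on the storage tray

ROBOT

A 6-joint arm with a two-finger parallel gripper is mounted at the origin on the work surface. World frame = base frame: x ahead of the robot, y to its left, z up, the work surface at z = 0. Lengths are in m, angles in degrees, forces in N, time in s.
With the tool pointing down it reaches from about 0.3 to 0.75 m from the base axis. Payload 8.5 kg.
Tool frame: the origin (TCP) lies at the very end of the fingers, on their centre line; the grasp point (between the pads) lies 19 mm behind it; y points along the fingers, z is the direction in which the jaws open and shut, and the axes are right-handed (so a half turn about y gives the same grasp; the last joint's range is limited). The gripper opens to 85 mm and grips with 20 to 120 N. Pads are 22 mm wide; open, the fingers measure 114 mm over their backs; the gripper's body (76 mm by 85 mm) begins 54 mm behind the grasp point. The pads swing forward as they close: fully open they stand 13 mm farther back than shut.
Start: joints at [57.107, 21.807, 74.336, -0, 83.858, -12.336], TCP at [0.193, 0.515, 0.231] pointing down, gripper open.
Joint ranges: [-178.18, 178.18], [-50.72, 133.34], [12.68, 142.11], [-81.47, 261.47], [9.98, 163.14], [-165.26, 165.26]. Speed limits (degrees/s): [136.94, 136.94, 180, 180, 180, 180].

INTERFACE

Orientations are given as a 3x3 rotation matrix whose columns are the frame's x, y, z axes.
In Python, from rig import env gives the robot as it stands. The module is installed in compiled form; this text tells all that it offers.
- The arm moves only by the tool servo_tool, never from a script. Its argument "rows" is one flat list of numbers, 7 for each row, row after row: the opening, from 0 (shut) to 1 (fully open), then the shift along the world's x, y, z in m, then the turn, a rotation vector about the world's x, y, z in degrees. A call has 1 to 10 rows; each row shifts and turns the commanded pose from where the row before left it; what a row does not reach is not made up. A row lasts 1/12 s, in which the tool goes at most 41.7 mm and 7.16 degrees, less where a joint would pass 70% of its speed; a pose out of reach is approached as far as the arm can. A call with a gripper value outside its range is refused whole. The fingers move at their own pace and stop on an object; "force" is the grip in N (left out, the last holds). Time passes only in rows, so rows that do not move let the fingers close. It gives the time, the measured TCP pose, the force and the opening at its end, in the units of the state.
- env.observe(): the state, without advancing time (a new reading comes with each control period).
- env.get_image(name): name is "scene" or "side" or "wrist"; returns the picture (400x640x3 uint8, red, green, blue); there is no depth.
- env.camera_model(name): a dict with "camera_matrix" (3x3 intrinsics, pixels), "k1" (the pictures are not rectified: a ray, as slopes to the right and down, at radius r is drawn at 1 + k1 r^2 times it, then the intrinsics apply), "R" (3x3) and "t" (3): a world point X has camera coordinates R X + t; the wrist camera has in their place "mount" (4x4, takes a point from camera to tool coordinates, whose origin is the TCP and whose axes are the tool frame's). Camera axes: x right, y down, z forward; pixel columns grow to the right and rows downward; lengths in m; the calibration is good to about 2 mm. A picture is of the moment at which its call begins: read the wrist's pose just before it. camera_model takes no time and is no camera call.
- env.close_job(): hands the job in, once; it reports no verdict.
The state is a dict: "time_s": time; "q": joint angles; "qvel": joint speeds; "joint_efforts": joint torques, N m; "position": TCP position; "tool_rot": TCP orientation; "ft_force": force on the tool from outside, world axes, zero at the start; "wrist_torque": the same for the moment, N m; "grip_width": finger opening in m.
Only numpy, scipy, OpenCV 4.12 (cv2) and the standard library are available. Lean on these libraries where they do the work, as an engineer would, in place of code of your own. Each camera call takes 0.05 s, during which the arm holds its last target.

TASK

Put the four loose items back into the long five-place storage tray: the hole saw, teeth down, in the middle place between the round paint tin and the square steel box; the white jar upright in the end place beside the round tin; and the roll of tape flat in the end place beside the square box, with the bearing lying flat and centred on top of the tape. Set each thing down flat and without dropping it, and leave the tin, the box, the hammer, the wrench and the bin of bolts where they are.

Things in the scene. Friction and masses are not known exactly. Their poses are not given: they have to be found in the camera images.
- tray: Long plywood tray fixed to the bench, 91 x 445 mm, five places in a row. Origin: centre of its underside, on the bench; z up, y along the row to the robot's left, x away from the robot (yaw varies). Places' centres: y = -176, -88, 0, 88, 176 mm, x = 0; each 81 (x) by 83 mm (y) inside. Floor 6 mm above the bench; the 5 mm thick rims and partitions rise to 12 mm above the bench.
- tin: Round aluminium paint tin, 58 mm diameter, 62 mm high, with a steel lid and a paper band; heavy, loose; stands in the second or the fourth place of the tray. Origin at the centre of its underside, z up.
- steelbox: Square grey steel box, 55 x 55 mm, 48 mm high, with a small wire handle up to 58 mm; heavy, loose; stands in the fourth or second place of the tray, whichever the tin is not in. Origin at the centre of its underside, z up.
- jar: White plastic jar, 56 mm diameter up to 46 mm, black ribbed screw cap 54 mm diameter from 52 mm to the top at 68 mm; about 150 g; stands on the bench. Origin at the centre of its underside, z up.
- holesaw: Hole saw: dark steel cylinder, 54 mm diameter, 44 mm high, standing on its teeth on the bench; on top a hub of 26 mm diameter from 44 to 52 mm and a shank of 11 mm diameter up to 66 mm; about 200 g. Origin at the centre of its underside, z up.
- tape: Roll of pale paper tape on a cardboard core, lying flat on the bench: 60 mm outer diameter, 35 mm hole, 30 mm high, rigid; about 90 g. Origin at the centre of its underside, z up.
- bearing: Steel ball bearing with dark seals, a ring lying flat on the bench: 52 mm outer diameter, 22 mm bore, 16 mm high; about 150 g. Origin at the centre of its underside, z up.
- hammer: Bystander: hammer lying on the bench well to the robot's right. Origin under its middle.
- wrench: Bystander: steel wrench lying on the bench well to the robot's left. Origin under its middle.
- boltbin: Bystander: open grey plastic bin of bolts, 80 x 100 mm, 40 mm high, beyond the tray. Origin at the centre of its underside, z up.
There are look-alikes about, which are no part of the job. Of the things like the tape, leave any that is black, turquoise or yellow; of the rest the larger one is meant.

How it is judged (in metres and radians):
At the end, for the whole second after the job is handed in: Hole saw in the middle place, jar in the end place by the tin, tape in the end place by the box: flat on the tray floor (0.1 rad, 3 mm), within 15 mm of the place's centre along each tray axis; bearing flat on the tape, centres within 12 mm; all released and at rest (x of holesaw in the frame of tray between -0.015 and 0.015 m and y of holesaw in the frame of tray between -0.015 and 0.015 m and z of holesaw in the frame of tray between 0.003 and 0.009 m and angle between each of holesaw, bearing's own z axis and vertical below 0.1 rad and ((y of tin in the frame of tray above 0 m and (x of jar in the frame of tray between -0.015 and 0.015 m and y of jar in the frame of tray between 0.161 and 0.191 m and z of jar in the frame of tray between 0.003 and 0.009 m and angle between jar's own z axis and vertical below 0.1 rad) and (x of tape in the frame of tray between -0.015 and 0.015 m and y of tape in the frame of tray between -0.191 and -0.161 m and z of tape in the frame of tray between 0.003 and 0.009 m and angle between tape's own z axis and vertical below 0.1 rad)) or (y of tin in the frame of tray below 0 m and (x of jar in the frame of tray between -0.015 and 0.015 m and y of jar in the frame of tray between -0.191 and -0.161 m and z of jar in the frame of tray between 0.003 and 0.009 m and angle between jar's own z axis and vertical below 0.1 rad) and (x of tape in the frame of tray between -0.015 and 0.015 m and y of tape in the frame of tray between 0.161 and 0.191 m and z of tape in the frame of tray between 0.003 and 0.009 m and angle between tape's own z axis and vertical below 0.1 rad))) and horizontal distance between bearing and tape below 0.012 m and z of bearing in the frame of tape between 0.027 and 0.033 m and linear speed of each of jar, holesaw, tape, bearing below 0.02 m/s and angular speed of each of jar, holesaw, tape, bearing below 0.3 rad/s and contact force between each of jar, holesaw, tape, bearing and the fingers below 0.1 N); the robot touches nothing.
It fails at once if the tin or the square box is shifted more than 15 mm (distance of any of tin, steelbox from where it was at the start of the episode above 0.015 m).
It fails at once if the hammer, the wrench or the bin of bolts is shifted more than 25 mm (distance of any of hammer, wrench, boltbin from where it was at the start of the episode above 0.025 m).
It fails at once if a thing is dropped: it comes down at more than 0.7 m/s (a fall of over 25 mm) ((linear speed of jar above 0.7 m/s and height (world z) of jar below 0.03 m) or (linear speed of holesaw above 0.7 m/s and height (world z) of holesaw below 0.03 m) or (linear speed of tape above 0.7 m/s and height (world z) of tape below 0.03 m) or (linear speed of bearing above 0.7 m/s and height (world z) of bearing below 0.06 m)).
It also fails if it takes over 128 s, if anything falls off the work surface, if the arm or the gripper's body presses on something with over 40 N, if the wrist force passes 120 N, or if a joint passes its speed limit or range.

## Working session

There is one attempt and no reset: what is moved stays moved. The work goes in short steps, Python scripts to look and compute and a tool call to move; the robot and the scene stay as the last step left them, time stands still between calls to the robot, and variables do not carry over. Pictures are saved under pics/ and viewed, and the job is handed in when it is done.

Besides the shell and the picture viewer there is one more tool, called after "Emit:" by a JSON object that holds its "op" and its "data". servo_tool: Moves the arm, as the interface text tells. Its arguments: {"type":"object","properties":{"rows":{"type":"array","items":{"type":"number"}},"force":{"type":"number"}},"required":["rows"]}

```bash
mkdir -p pics; cat > h.py <<'E'
import numpy as np, cv2
from rig import env
def save(n,name):
    im=env.get_image(n); cv2.imwrite(f'pics/{name}.png',im[:,:,::-1]); return im
def cam(n,st=None):
    m=env.camera_model(n); K=np.array(m['camera_matrix']);k1=m['k1']
    if 'mount' in m:
        M=np.array(m['mount']); T=np.eye(4);T[:3,:3]=np.array(st['tool_rot']);T[:3,3]=st['position']
        W=T@M; R=W[:3,:3].T; t=-R@W[:3,3]
    else: R=np.array(m['R']);t=np.array(m['t'])
    return K,k1,R,t
def ray(c,u,v,z):
    K,k1,R,t=c
    p=cv2.undistortPoints(np.array([[[u,v]]],float),K,np.array([k1,0,0,0,0.]))[0,0]
    d=R.T@np.array([p[0],p[1],1]);o=-R.T@t
    return o+d*(z-o[2])/d[2]
def proj(c,X):
    K,k1,R,t=c
    r=cv2.projectPoints(np.array([X],float).reshape(-1,1,3),cv2.Rodrigues(R)[0],t,K,np.array([k1,0,0,0,0.]))[0]
    return r.reshape(-1,2)
E
python3 - <<'E'
from h import *
s=env.observe();print({k:np.round(v,3).tolist() for k,v in s.items()})
for n in ['scene','side','wrist']:
    save(n,n+'0'); m=env.camera_model(n); print(n,{k:np.round(v,3).tolist() for k,v in m.items()})
E
```

```text
{'time_s': 0.0, 'q': [57.108, 21.842, 74.385, 0.002, 83.859, -12.334], 'qvel': [0.032, 0.076, -0.018, 0.038, 0.009, 0.028], 'joint_efforts': [-0.001, -44.847, -23.127, -0.0, 0.005, 0.0], 'position': [0.193, 0.515, 0.231], 'tool_rot': [[0.936, -0.001, 0.351], [-0.351, -0.001, 0.936], [-0.0, -1.0, -0.001]], 'ft_force': [0.539, -1.248, 0.0], 'wrist_torque': [-0.021, 0.041, 0.013], 'grip_width': 0.086}
scene {'camera_matrix': [[366.287, 0.0, 318.035], [0.0, 366.287, 198.854], [0.0, 0.0, 1.0]], 'k1': -0.057, 'R': [[-0.681, 0.732, -0.009], [0.478, 0.435, -0.764], [-0.556, -0.524, -0.646]], 't': [0.388, -0.253, 1.706]}
side {'camera_matrix': [[498.63, 0.0, 318.305], [0.0, 498.63, 205.656], [0.0, 0.0, 1.0]], 'k1': -0.079, 'R': [[0.777, -0.629, -0.01], [-0.464, -0.563, -0.684], [0.425, 0.536, -0.73]], 't': [-0.454, 0.273, 1.554]}
wrist {'camera_matrix': [[310.045, 0.0, 317.424], [0.0, 310.045, 197.466], [0.0, 0.0, 1.0]], 'k1': -0.032, 'mount': [[0.0, 0.961, 0.276, -0.069], [0.0, -0.276, 0.961, -0.142], [1.0, -0.0, -0.0, -0.0], [0.0, 0.0, 0.0, 1.0]]}
```

View pics/scene0.png

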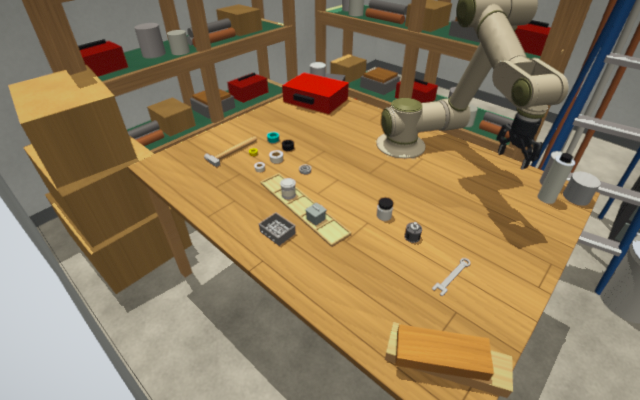

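View pics/side0.png

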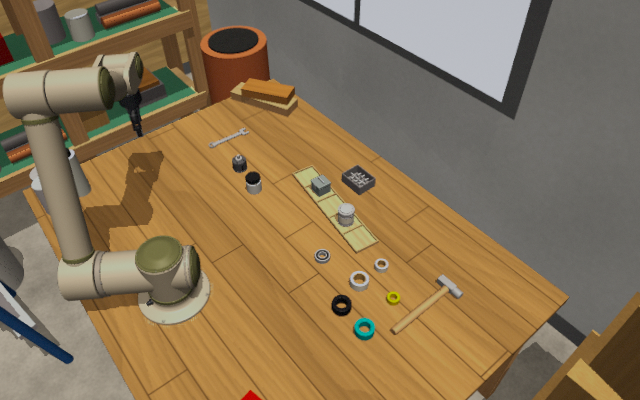

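View pics/wrist0.png

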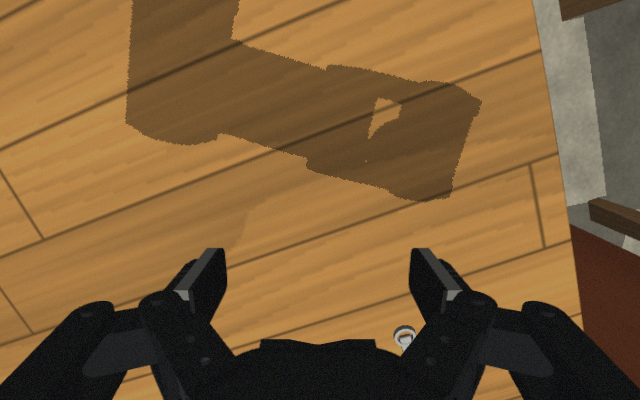

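The views show the tray with the tin and box in its second and fourth places. The jar and hole saw are nearby, and the bearing is at about (322,256) in the side view. The tape candidates are a larger white roll at (359,281), a smaller one at (381,265), and black, turquoise and yellow ones. I'll zoom in and measure.

```bash
python3 - <<'E'
import cv2
im=cv2.imread('pics/side0.png');cv2.imwrite('pics/sidez.png',cv2.resize(im[140:340,200:470],None,fx=2.96,fy=2.96,interpolation=cv2.INTER_CUBIC))
im=cv2.imread('pics/scene0.png');cv2.imwrite('pics/scenez.png',cv2.resize(im[120:260,200:450],None,fx=3.2,fy=3.2,interpolation=cv2.INTER_CUBIC))
E
```

```text
(no output)
```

View pics/sidez.png

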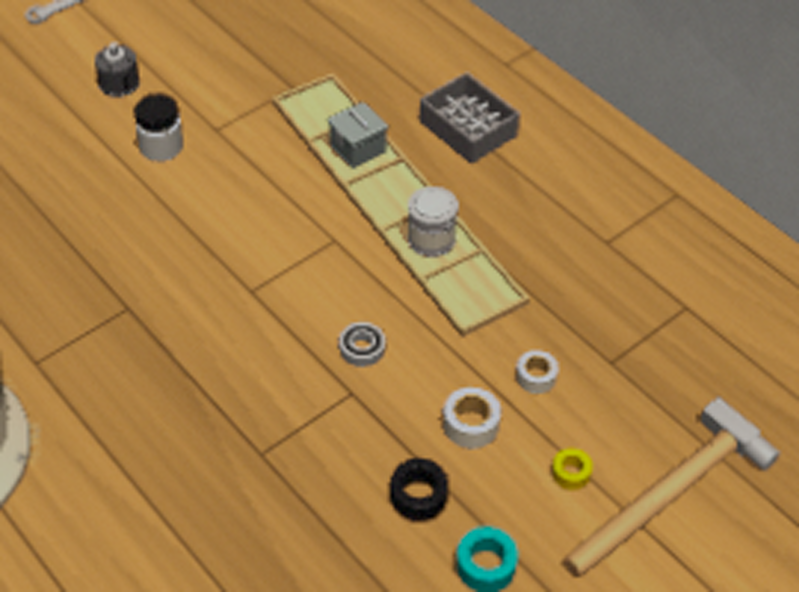

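View pics/scenez.png

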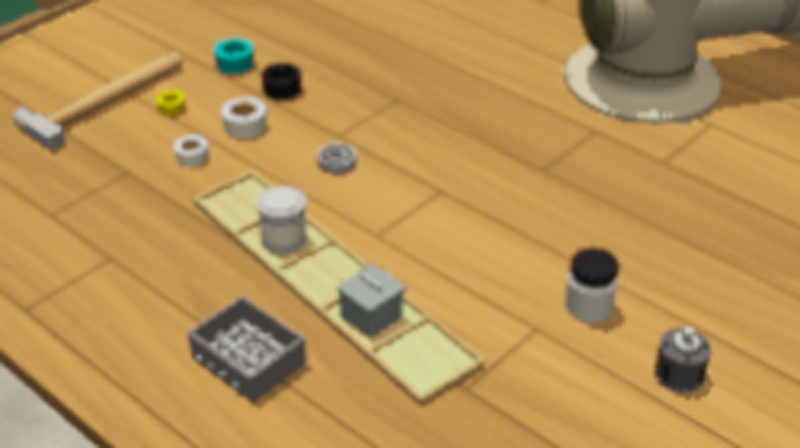

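```bash
python3 - <<'E'
from h import *
a=cam('side');b=cam('scene')
S=lambda u,v,z: ray(a,200+(u+.5)/2.96-.5,140+(v+.5)/2.96-.5,z)
C=lambda u,v,z: ray(b,200+(u+.5)/3.2-.5,120+(v+.5)/3.2-.5,z)
for n,p,q,z in [('jar',(157,111),(594,266),.068),('saw',(114,46),(687,335),.066),('bearing',(362,340),(337,153),.016),('tape',(472,409),(244,110),.03),('tin',(434,203),(282,200),.062),
 ('small',(538,365),(191,146),.02),('black',(419,480),(282,77),.025),('cornFarL',(333,75),(424,402),.01),('cornNearL',(273,97),(483,364),.01),('cornFarR',(528,297),(196,199),.01),('cornNearR',(464,333),(252,175),.01),('box',(359,122),(372,286),.048),('bin',(470,110),(247,340),.04)]:
    print(n,np.round(S(*p,z),4)[:2],np.round(C(*q,z),4)[:2])
E
```

```text
jar [0.4513 0.2141] [0.4631 0.225 ]
saw [0.4773 0.3531] [0.4864 0.3581]
bearing [ 0.4475 -0.188 ] [ 0.4489 -0.1873]
tape [ 0.4723 -0.3407] [ 0.4757 -0.3387]
tin [ 0.6158 -0.1142] [ 0.6071 -0.1216]
small [ 0.5715 -0.3386] [ 0.5715 -0.3385]
black [ 0.3745 -0.369 ] [ 0.3767 -0.3681]
cornFarL [0.6977 0.1781] [0.7001 0.1853]
cornNearL [0.6115 0.1946] [0.6162 0.1958]
cornFarR [ 0.6352 -0.2571] [ 0.6345 -0.2555]
cornNearR [ 0.5444 -0.2492] [ 0.5522 -0.2407]
box [0.6432 0.0569] [0.6355 0.0515]
bin [ 0.7693 -0.0084] [0.7812 0.006 ]
```

The layout is clear. Tray centre is about (0.624,-0.030) with yaw about -8.3°. The tin is in the -y half, so the jar goes to the right end and the tape to the left end. The saw comes first, so I'm moving above it and turning the jaws along the tray's x axis.

Emit:
{"op": "servo_tool", "data": {"rows": [1, 0.03, -0.016, 0, 0, 0, -7, 1, 0.03, -0.016, 0, 0, 0, -7, 1, 0.03, -0.016, 0, 0, 0, -7, 1, 0.03, -0.016, 0, 0, 0, -7, 1, 0.03, -0.016, 0, 0, 0, -7, 1, 0.03, -0.016, 0, 0, 0, -7, 1, 0.03, -0.016, 0, 0, 0, -7, 1, 0.03, -0.016, 0, 0, 0, -7, 1, 0.03, -0.016, 0, 0, 0, -7, 1, 0.019, -0.016, 0, 0, 0, -7], "force": 40}}

```text
time_s: 0.98
position: [0.4845, 0.3536, 0.2307]
tool_rot: [[-0.017, -0.0, 1.0], [-1.0, -0.0, -0.017], [0.0, -1.0, -0.0]]
ft_force: [-0.3, -0.7, 0.2]
grip_width: 0.0852
```

Emit:
{"op": "servo_tool", "data": {"rows": [1, 0, 0, 0, 0, 0, -7, 1, 0, 0, 0, 0, 0, 0, 1, 0, 0, 0, 0, 0, 0]}}

```text
time_s: 1.23
position: [0.4819, 0.355, 0.2311]
tool_rot: [[-0.128, -0.001, 0.992], [-0.992, -0.0, -0.128], [0.0, -1.0, -0.001]]
ft_force: [-1.4, 0.1, -0.1]
grip_width: 0.0853
```

```bash
python3 - <<'E'
from h import *
s=env.observe();print(s['time_s'],np.round(s['position'],4),np.round(s['tool_rot'],3).tolist(),np.round(s['q'],1)); save('wrist','w1')
c=cam('wrist',s)
for X in [(.482,.355,.066),(.482,.355,.0),(.457,.22,.068)]:print(proj(c,X))
E
```

```text
1.2333 [0.4819 0.355  0.2311] [[-0.128, -0.001, 0.992], [-0.992, -0.0, -0.128], [0.0, -1.0, -0.001]] [25.  26.8 66.2  0.  87.1 32.4]
[[316.95119832 179.59186739]]
[[317.080485   167.59890775]]
[[310.40953667 298.00109117]]
```

View pics/w1.png

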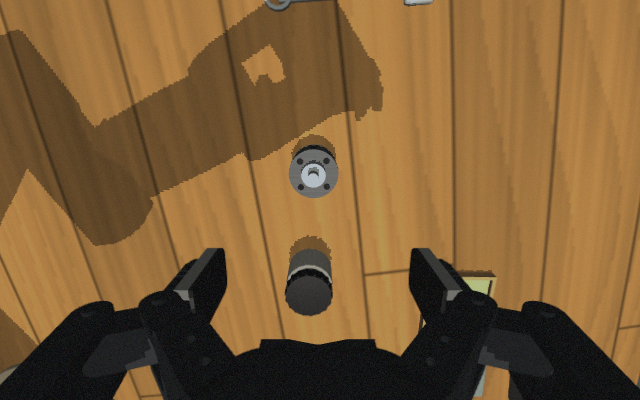

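The wrist view shows the saw face centred near (313,173) and the jar cap near (308,293). I'll measure both, with contours for accuracy.

```bash
python3 - <<'E'
from h import *
s=env.observe();c=cam('wrist',s)
im=cv2.imread('pics/w1.png')
print(ray(c,313.5,173,.044),ray(c,313.5,177,.066))
print(ray(c,308.5,292,.068))
cv2.imwrite('pics/w1z.png',cv2.resize(im[120:330,250:370],None,fx=2.8,fy=2.8,interpolation=cv2.INTER_CUBIC))
E
```

```text
[0.47828376 0.358066   0.044     ] [0.47861456 0.35840537 0.066     ]
[0.45575913 0.22824817 0.068     ]
```

View pics/w1z.png

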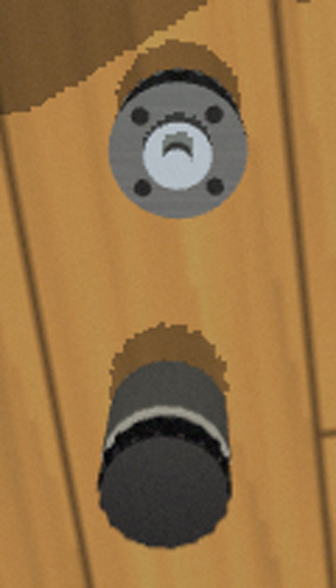

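Emit:
{"op": "servo_tool", "data": {"rows": [1, -0.001, 0.001, -0.035, 0, 0, -1, 1, -0.001, 0.001, -0.035, 0, 0, 0, 1, -0.001, 0.001, -0.035, 0, 0, 0, 1, -0.001, 0, -0.035, 0, 0, 0, 1, 0, 0, -0.03, 0, 0, 0, 1, 0, 0, -0.025, 0, 0, 0, 1, 0, 0, -0.02, 0, 0, 0, 1, 0, 0, 0, 0, 0, 0, 1, 0, 0, 0, 0, 0, 0]}}

```text
time_s: 2.03
position: [0.4774, 0.3585, 0.0163]
tool_rot: [[-0.146, -0.001, 0.989], [-0.989, -0.001, -0.146], [0.001, -1.0, -0.001]]
ft_force: [-1.5, -0.4, 0.3]
grip_width: 0.0856
```

Emit:
{"op": "servo_tool", "data": {"rows": [0.4, 0, 0, 0, 0, 0, 0, 0.4, 0, 0, 0, 0, 0, 0, 0.4, 0, 0, 0, 0, 0, 0, 0.4, 0, 0, 0, 0, 0, 0, 0.4, 0, 0, 0, 0, 0, 0, 0.4, 0, 0, 0, 0, 0, 0, 0.4, 0, 0, 0, 0, 0, 0, 0.4, 0, 0, 0, 0, 0, 0]}}

```text
time_s: 2.7
position: [0.4786, 0.3584, 0.0182]
tool_rot: [[-0.148, 0.002, 0.989], [-0.989, 0.001, -0.148], [-0.002, -1.0, 0.002]]
ft_force: [-1.8, 0.4, 6.2]
grip_width: 0.053
```

```bash
python3 - <<'E'
from h import *
s=env.observe();print(s['time_s'],np.round(s['position'],4)); save('wrist','w2');save('side','s2')
E
```

```text
2.7 [0.4786 0.3584 0.0182]
```

View pics/w2.png

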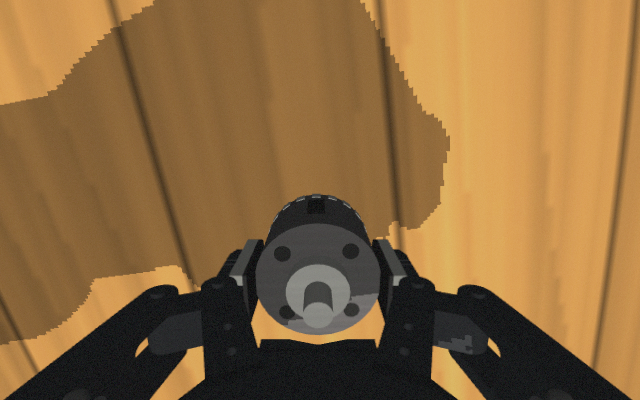

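The saw is held, with a grip width of 53 mm. Lifting and carrying it toward the tray's middle.

Emit:
{"op": "servo_tool", "data": {"rows": [0.4, 0, 0, 0.02, 0, 0, 0, 0.4, 0, 0, 0.04, 0, 0, 0, 0.4, 0, 0, 0.04, 0, 0, 0, 0.4, 0.01, -0.02, 0.03, 0, 0, 0, 0.4, 0.012, -0.025, 0.025, 0, 0, 0, 0.4, 0.014, -0.03, 0.02, 0, 0, 0, 0.4, 0.014, -0.035, 0.015, 0, 0, 0, 0.4, 0.014, -0.035, 0.01, 0, 0, 0, 0.4, 0.014, -0.035, 0.01, 0, 0, 0, 0.4, 0.014, -0.035, 0.01, 0, 0, 0]}}

```text
time_s: 3.63
position: [0.5702, 0.1412, 0.2377]
tool_rot: [[-0.148, 0.001, 0.989], [-0.989, 0.0, -0.148], [-0.0, -1.0, 0.001]]
ft_force: [1.0, 0.7, -2.7]
grip_width: 0.053
```

Emit:
{"op": "servo_tool", "data": {"rows": [0.4, 0.014, -0.037, 0, 0, 0, 0, 0.4, 0.014, -0.037, 0, 0, 0, 0, 0.4, 0.014, -0.037, 0, 0, 0, 0, 0.4, 0.012, -0.035, 0, 0, 0, 0, 0.4, 0, 0, 0, 0, 0, 0, 0.4, 0, 0, 0, 0, 0, 0]}}

```text
time_s: 4.13
position: [0.6242, -0.0049, 0.2363]
tool_rot: [[-0.152, -0.0, 0.988], [-0.988, 0.0, -0.152], [-0.0, -1.0, -0.0]]
ft_force: [-0.7, 1.1, -2.0]
grip_width: 0.0525
```

```bash
python3 - <<'E'
from h import *
s=env.observe();print(s['time_s'],np.round(s['position'],4),s['grip_width'],s['ft_force']); save('wrist','w3');
np.save('w3pose.npy',dict(position=s['position'],tool_rot=s['tool_rot']),allow_pickle=True)
E
```

```text
4.1333 [ 0.6242 -0.0049  0.2363] 0.05252781199673498 [-0.66699755  1.0630722  -1.99823816]
```

View pics/w3.png

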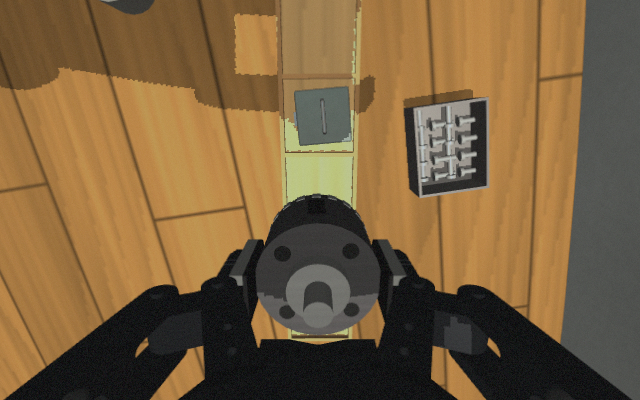

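```bash
python3 - <<'E'
import cv2
im=cv2.imread('pics/w3.png');cv2.imwrite('pics/w3z.png',cv2.resize(im[0:210,250:390],None,fx=2.8,fy=2.8,interpolation=cv2.INTER_CUBIC))
cv2.imwrite('pics/w3y.png',cv2.resize(im[315:350,270:370],None,fx=8,fy=8,interpolation=cv2.INTER_CUBIC))
E
```

```text
(no output)
```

View pics/w3z.png

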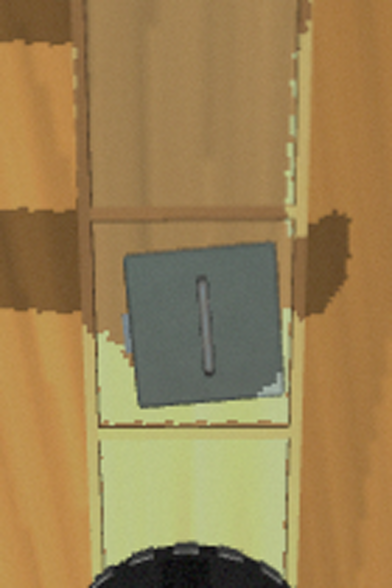

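View pics/w3y.png

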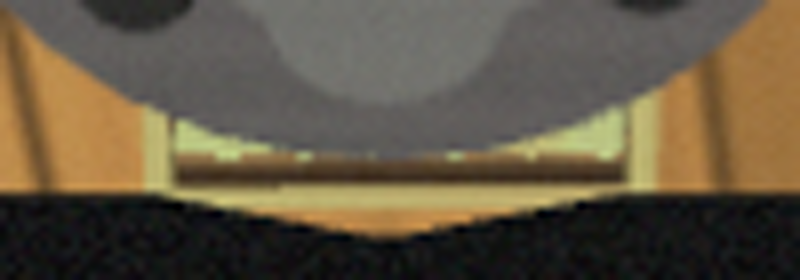

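```bash
python3 - <<'E'
from h import *
s=np.load('w3pose.npy',allow_pickle=True).item();c=cam('wrist',s)
P=[ray(c,u,v,.012)[:2] for u,v in [(318,76),(319,154.3),(320,339)]]
print(np.round(P,4))
d=P[0]-P[2];print(np.linalg.norm(d), np.degrees(np.arctan2(-d[0],d[1])))
d/=np.linalg.norm(d)
for p,y in zip(P,[.132,.044,-.044]):print(p-d*y)
print('L',np.mean([p-d*y for p,y in zip(P,[.132,.044,-.044])],0)+d*.176,'d',d)
print(ray(c,250+205/2.8,325/2.8,.05)) # box
E
```

```text
[[ 0.6413  0.0983]
 [ 0.6293  0.0118]
 [ 0.5911 -0.2489]]
0.3508012627851545 -8.235124355485574
[ 0.62241407 -0.03238262]
[ 0.62298828 -0.03169932]
[ 0.59737629 -0.20538144]
L [0.63946903 0.08436407] d [0.14323567 0.98968861]
[0.64014923 0.05552359 0.05      ]
```

Emit:
{"op": "servo_tool", "data": {"rows": [0.4, -0.001, -0.014, -0.02, 0, 0, 0, 0.4, 0, -0.013, -0.035, 0, 0, 0, 0.4, 0, 0, -0.04, 0, 0, 0, 0.4, 0, 0, -0.04, 0, 0, 0, 0.4, 0, 0, -0.03, 0, 0, 0, 0.4, 0, 0, -0.02, 0, 0, 0, 0.4, 0, 0, -0.013, 0, 0, 0, 0.4, 0, 0, 0, 0, 0, 0]}}

```text
time_s: 4.85
position: [0.6214, -0.0282, 0.0359]
tool_rot: [[-0.147, -0.005, 0.989], [-0.989, 0.001, -0.147], [-0.001, -1.0, -0.005]]
ft_force: [-0.3, 0.6, -1.0]
grip_width: 0.0529
```

Emit:
{"op": "servo_tool", "data": {"rows": [0.4, 0, 0, -0.004, 0, 0, 0, 0.4, 0, 0, -0.004, 0, 0, 0, 0.4, 0, 0, -0.003, 0, 0, 0, 0.4, 0, 0, 0, 0, 0, 0, 0.4, 0, 0, 0, 0, 0, 0]}}

```text
time_s: 5.27
position: [0.6233, -0.03, 0.0278]
tool_rot: [[-0.149, 0.001, 0.989], [-0.989, -0.0, -0.149], [0.0, -1.0, 0.001]]
ft_force: [-0.3, 0.7, -2.5]
grip_width: 0.0529
```

Emit:
{"op": "servo_tool", "data": {"rows": [0.4, 0, -0.001, -0.002, 0, 0, 0, 0.4, 0, 0, -0.001, 0, 0, 0, 0.4, 0, 0, 0, 0, 0, 0, 0.4, 0, 0, 0, 0, 0, 0]}}

```text
time_s: 5.6
position: [0.6231, -0.0311, 0.0244]
tool_rot: [[-0.149, -0.0, 0.989], [-0.989, 0.0, -0.149], [-0.0, -1.0, -0.0]]
ft_force: [-0.3, -0.3, -1.5]
grip_width: 0.0528
```

Emit:
{"op": "servo_tool", "data": {"rows": [0.4, 0, 0, -0.001, 0, 0, 0, 0.4, 0, 0, -0.001, 0, 0, 0, 0.4, 0, 0, 0, 0, 0, 0, 0.4, 0, 0, 0, 0, 0, 0]}}

```text
time_s: 5.93
position: [0.6232, -0.0312, 0.0241]
tool_rot: [[-0.149, 0.001, 0.989], [-0.989, -0.001, -0.149], [0.0, -1.0, 0.001]]
ft_force: [-4.7, -0.2, 11.6]
grip_width: 0.0525
```

Emit:
{"op": "servo_tool", "data": {"rows": [0.6, 0, 0, 0, 0, 0, 0, 0.8, 0, 0, 0, 0, 0, 0, 0.95, 0, 0, 0, 0, 0, 0, 0.95, 0, 0, 0, 0, 0, 0, 1, 0, 0, 0, 0, 0, 0, 1, 0, 0, 0.02, 0, 0, 0, 1, 0, 0, 0.03, 0, 0, 0, 1, 0, 0, 0.04, 0, 0, 0, 1, 0, 0, 0.04, 0, 0, 0, 1, 0, 0, 0.04, 0, 0, 0]}}

```text
time_s: 6.77
position: [0.6228, -0.0309, 0.194]
tool_rot: [[-0.149, -0.001, 0.989], [-0.989, 0.0, -0.149], [-0.0, -1.0, -0.001]]
ft_force: [0.1, -0.3, 0.5]
grip_width: 0.0854
```

Emit:
{"op": "servo_tool", "data": {"rows": [1, -0.02, 0.03, 0.02, 0, 0, 0, 1, -0.02, 0.03, 0.01, 0, 0, 0, 1, -0.022, 0.034, 0.005, 0, 0, 0, 1, -0.022, 0.034, 0, 0, 0, 0, 1, -0.022, 0.034, 0, 0, 0, 0, 1, -0.021, 0.034, 0, 0, 0, 0, 1, -0.02, 0.032, 0, 0, 0, 0, 1, -0.02, 0.028, 0, 0, 0, 0, 1, 0, 0, 0, 0, 0, 0, 1, 0, 0, 0, 0, 0, 0]}}

```text
time_s: 7.6
position: [0.4554, 0.2261, 0.2275]
tool_rot: [[-0.146, 0.0, 0.989], [-0.989, -0.0, -0.146], [-0.0, -1.0, 0.0]]
ft_force: [0.2, -0.3, -1.2]
grip_width: 0.085
```

```bash
python3 - <<'E'
from h import *
s=env.observe();print(s['time_s'],np.round(s['position'],4),np.round(s['tool_rot'],3).tolist()); save('wrist','w4');save('side','s4')
np.save('w4pose.npy',dict(position=s['position'],tool_rot=s['tool_rot']),allow_pickle=True)
im=cv2.imread('pics/s4.png');cv2.imwrite('pics/s4z.png',cv2.resize(im[140:340,200:470],None,fx=2.96,fy=2.96,interpolation=cv2.INTER_CUBIC))
E
```

```text
7.6 [0.4554 0.2261 0.2275] [[-0.146, 0.0, 0.989], [-0.989, -0.0, -0.146], [-0.0, -1.0, 0.0]]
```

View pics/w4.png

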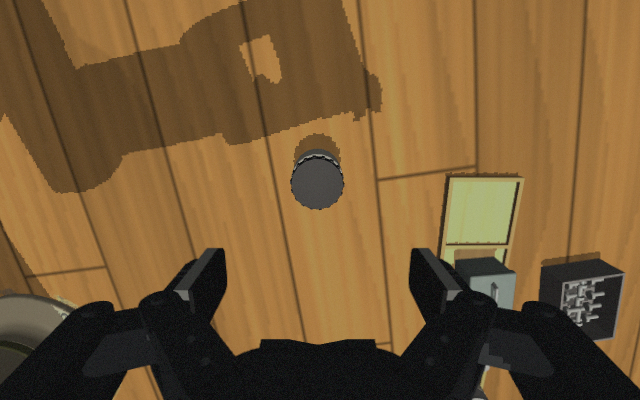

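View pics/s4z.png

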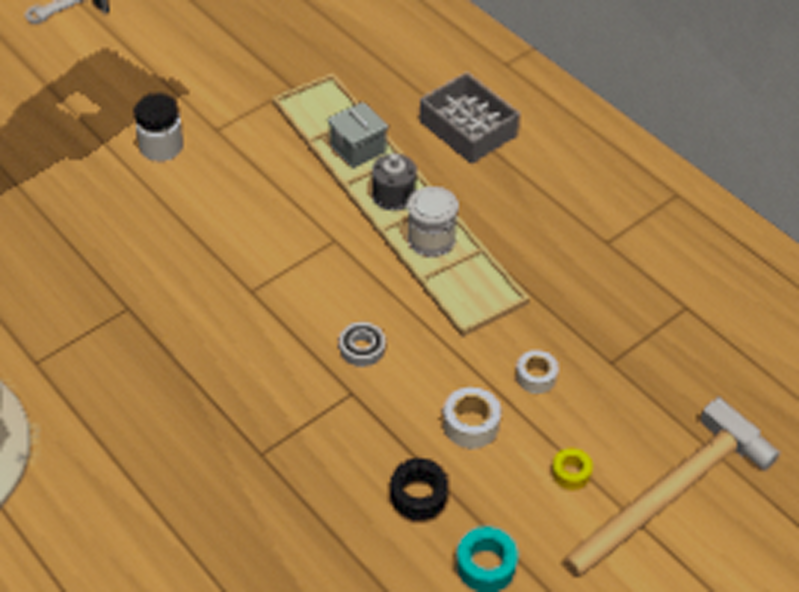

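The saw stands upright in the middle place. The jar cap is at about (317.5,183), and the tray's left end shows at (448,174) to (523,179).

```bash
python3 - <<'E'
from h import *
s=np.load('w4pose.npy',allow_pickle=True).item();c=cam('wrist',s)
print(ray(c,317.5,182.5,.068),ray(c,448,174.5,.012),ray(c,523.5,179,.012))
E
```

```text
[0.45592666 0.22434427 0.068     ] [0.60817932 0.19837871 0.012     ] [0.69887056 0.1796714  0.012     ]
```

Emit:
{"op": "servo_tool", "data": {"rows": [1, 0, -0.001, -0.03, 0, 0, 0, 1, 0, -0.001, -0.035, 0, 0, 0, 1, 0, 0, -0.04, 0, 0, 0, 1, 0, 0, -0.04, 0, 0, 0, 1, 0, 0, -0.03, 0, 0, 0, 1, 0, 0, -0.022, 0, 0, 0, 1, 0, 0, -0.016, 0, 0, 0, 1, 0, 0, 0, 0, 0, 0, 0.9, 0, 0, 0, 0, 0, 0]}}

```text
time_s: 8.45
position: [0.4568, 0.222, 0.014]
tool_rot: [[-0.15, -0.001, 0.989], [-0.989, -0.0, -0.15], [0.001, -1.0, -0.001]]
ft_force: [0.2, -0.1, 0.4]
grip_width: 0.0772
```

Emit:
{"op": "servo_tool", "data": {"rows": [0.4, 0, 0, 0, 0, 0, 0, 0.4, 0, 0, 0, 0, 0, 0, 0.4, 0, 0, 0, 0, 0, 0, 0.4, 0, 0, 0, 0, 0, 0, 0.4, 0, 0, 0, 0, 0, 0, 0.4, 0, 0, 0, 0, 0, 0, 0.4, 0, 0, 0, 0, 0, 0]}}

```text
time_s: 9.03
position: [0.4569, 0.2228, 0.0157]
tool_rot: [[-0.149, 0.003, 0.989], [-0.989, 0.0, -0.149], [-0.001, -1.0, 0.003]]
ft_force: [-0.3, -2.3, 7.3]
grip_width: 0.0552
```

Emit:
{"op": "servo_tool", "data": {"rows": [0.4, 0, 0, 0.02, 0, 0, 0, 0.4, 0, 0, 0.035, 0, 0, 0, 0.4, 0, 0, 0.04, 0, 0, 0, 0.4, 0.007, -0.02, 0.03, 0, 0, 0, 0.4, 0.01, -0.03, 0.02, 0, 0, 0, 0.4, 0.012, -0.035, 0.01, 0, 0, 0, 0.4, 0.012, -0.038, 0, 0, 0, 0, 0.4, 0.012, -0.038, 0, 0, 0, 0, 0.4, 0.012, -0.038, 0, 0, 0, 0, 0.4, 0.012, -0.038, 0, 0, 0, 0]}}

```text
time_s: 9.87
position: [0.5333, -0.0159, 0.1701]
tool_rot: [[-0.149, 0.001, 0.989], [-0.989, -0.0, -0.149], [0.0, -1.0, 0.001]]
ft_force: [1.1, -0.3, -1.0]
grip_width: 0.0545
```

Emit:
{"op": "servo_tool", "data": {"rows": [0.4, 0.012, -0.038, 0, 0, 0, 0, 0.4, 0.012, -0.038, 0, 0, 0, 0, 0.4, 0.012, -0.038, 0, 0, 0, 0, 0.4, 0.012, -0.034, 0, 0, 0, 0, 0.4, 0.01, -0.028, 0, 0, 0, 0, 0.4, 0.005, -0.018, 0, 0, 0, 0, 0.4, 0, 0, 0, 0, 0, 0, 0.4, 0, 0, 0, 0, 0, 0]}}

```text
time_s: 10.53
position: [0.5959, -0.2085, 0.1693]
tool_rot: [[-0.15, -0.0, 0.989], [-0.989, 0.0, -0.15], [-0.0, -1.0, -0.0]]
ft_force: [0.1, 0.3, -0.5]
grip_width: 0.0545
```

```bash
python3 - <<'E'
from h import *
s=env.observe();print(s['time_s'],np.round(s['position'],4),np.round(s['tool_rot'],3).tolist()); save('wrist','w5')
np.save('w5pose.npy',dict(position=s['position'],tool_rot=s['tool_rot']),allow_pickle=True)
c=cam('wrist',s);print(proj(c,[(.5975,-.206,.006)]),ray(c,317,300,.17+.052))
E
```

```text
10.5333 [ 0.5959 -0.2085  0.1693] [[-0.15, -0.0, 0.989], [-0.989, 0.0, -0.15], [-0.0, -1.0, -0.0]]
[[318.01102724 177.44141812]] [ 0.59771244 -0.20040883  0.222     ]
```

View pics/w5.png

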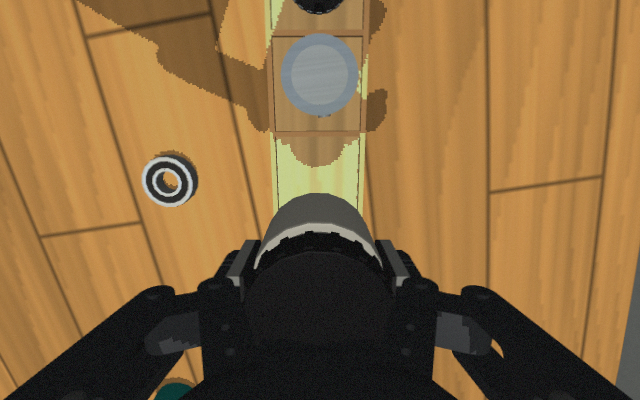

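Emit:
{"op": "servo_tool", "data": {"rows": [0.4, 0.001, 0.001, -0.03, 0, 0, 0, 0.4, 0, 0, -0.035, 0, 0, 0, 0.4, 0, 0, -0.03, 0, 0, 0, 0.4, 0, 0, -0.02, 0, 0, 0, 0.4, 0, 0, -0.015, 0, 0, 0, 0.4, 0, 0, -0.008, 0, 0, 0, 0.4, 0, 0, -0.004, 0, 0, 0, 0.4, 0, 0, -0.002, 0, 0, 0, 0.4, 0, 0, 0, 0, 0, 0, 0.4, 0, 0, 0, 0, 0, 0]}}

```text
time_s: 11.42
position: [0.5976, -0.2071, 0.0264]
tool_rot: [[-0.149, 0.002, 0.989], [-0.989, -0.001, -0.149], [0.001, -1.0, 0.002]]
ft_force: [-0.3, 1.0, -1.7]
grip_width: 0.0549
```

Emit:
{"op": "servo_tool", "data": {"rows": [0.4, 0, 0, -0.001, 0, 0, 0, 0.4, 0, 0, -0.001, 0, 0, 0, 0.4, 0, 0, 0, 0, 0, 0, 0.4, 0, 0, 0, 0, 0, 0]}}

```text
time_s: 11.75
position: [0.5971, -0.2071, 0.0235]
tool_rot: [[-0.149, 0.0, 0.989], [-0.989, -0.0, -0.149], [0.0, -1.0, 0.0]]
ft_force: [0.5, -0.3, -1.9]
grip_width: 0.0544
```

Emit:
{"op": "servo_tool", "data": {"rows": [0.4, 0, 0, -0.001, 0, 0, 0, 0.4, 0, 0, -0.001, 0, 0, 0, 0.4, 0, 0, 0, 0, 0, 0, 0.4, 0, 0, 0, 0, 0, 0]}}

```text
time_s: 12.08
position: [0.5972, -0.2071, 0.0218]
tool_rot: [[-0.149, 0.0, 0.989], [-0.989, -0.0, -0.149], [0.0, -1.0, 0.0]]
ft_force: [-1.8, 0.0, 5.0]
grip_width: 0.0548
```

Jar is in contact, so I'll release it and move to the tape with the jaws turned -60°.

Emit:
{"op": "servo_tool", "data": {"rows": [0.6, 0, 0, 0, 0, 0, 0, 0.8, 0, 0, 0, 0, 0, 0, 0.95, 0, 0, 0, 0, 0, 0, 1, 0, 0, 0, 0, 0, 0, 1, 0, 0, 0, 0, 0, 0, 1, 0, 0, 0.02, 0, 0, 0, 1, 0, 0, 0.035, 0, 0, 0, 1, 0, 0, 0.04, 0, 0, 0, 1, 0, 0, 0.04, 0, 0, 0, 1, 0, 0, 0.04, 0, 0, 0]}}

```text
time_s: 12.92
position: [0.5968, -0.2068, 0.1981]
tool_rot: [[-0.149, -0.0, 0.989], [-0.989, 0.0, -0.149], [-0.0, -1.0, -0.0]]
ft_force: [0.3, -0.4, -1.2]
grip_width: 0.0856
```

Emit:
{"op": "servo_tool", "data": {"rows": [1, -0.014, -0.015, 0.015, 0, 0, -6, 1, -0.014, -0.015, 0.01, 0, 0, -6, 1, -0.014, -0.015, 0, 0, 0, -6, 1, -0.014, -0.015, 0, 0, 0, -6, 1, -0.014, -0.015, 0, 0, 0, -6, 1, -0.014, -0.015, 0, 0, 0, -6, 1, -0.014, -0.015, 0, 0, 0, -6, 1, -0.013, -0.015, 0, 0, 0, -6, 1, -0.012, -0.013, 0, 0, 0, -6, 1, 0, 0, 0, 0, 0, -6]}}

```text
time_s: 13.75
position: [0.4723, -0.3422, 0.2212]
tool_rot: [[-0.934, -0.001, 0.358], [-0.358, -0.0, -0.934], [0.001, -1.0, 0.0]]
ft_force: [-0.3, -0.1, 0.6]
grip_width: 0.085
```

Emit:
{"op": "servo_tool", "data": {"rows": [1, 0, 0, 0, 0, 0, 0, 1, 0, 0, 0, 0, 0, 0]}}

```text
time_s: 13.92
position: [0.4741, -0.34, 0.2212]
tool_rot: [[-0.93, 0.0, 0.368], [-0.368, 0.0, -0.93], [-0.0, -1.0, -0.0]]
ft_force: [-0.1, -0.1, 0.0]
grip_width: 0.0852
```

```bash
cat > snap.py <<'E'
import sys
from h import *
k=sys.argv[1]
s=env.observe();print(s['time_s'],np.round(s['position'],4),np.round(s['tool_rot'],3).tolist(),np.round(s['q'],1)); save('wrist','w'+k)
np.save(f'w{k}pose.npy',dict(position=s['position'],tool_rot=s['tool_rot']),allow_pickle=True)
im=save('side','s'+k)[:,:,::-1]
cv2.imwrite(f'pics/s{k}z.png',cv2.resize(im[140:340,200:470],None,fx=2.96,fy=2.96,interpolation=cv2.INTER_CUBIC))
E
python3 snap.py 6
```

```text
13.9167 [ 0.4741 -0.34    0.2212] [[-0.93, 0.0, 0.368], [-0.368, 0.0, -0.93], [-0.0, -1.0, -0.0]] [-47.3  25.6  69.8   0.   84.6  21.1]
```

View pics/w6.png

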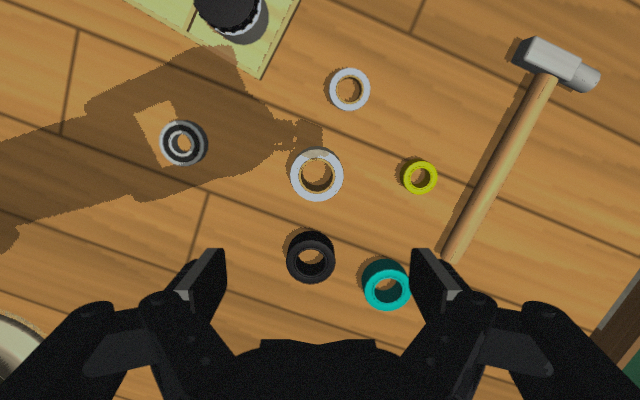

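View pics/s6z.png

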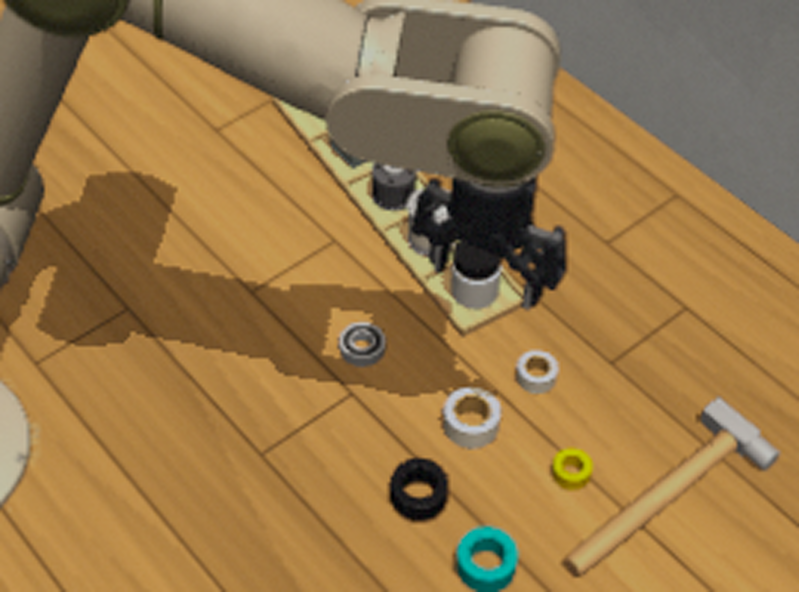

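```bash
python3 - <<'E'
from h import *
s=np.load('w6pose.npy',allow_pickle=True).item();c=cam('wrist',s)
im=cv2.imread('pics/w6.png');hsv=cv2.cvtColor(im,cv2.COLOR_BGR2HSV)
m=((hsv[:,:,1]<60)&(hsv[:,:,2]>140)).astype(np.uint8)
n,l,st,ce=cv2.connectedComponentsWithStats(m)
for i in range(1,n):
    if st[i,4]>150:print(st[i],ce[i])
print(ray(c,317,175,.03),ray(c,184,143,.016))
E
```

```text
[223   0  38  35 157] [246.98089172  23.03184713]
[ 526   37   75   52 1684] [561.20011876  62.24406176]
[330  68  40  43 740] [349.56081081  88.80945946]
[159 121  22  44 204] [166.49509804 142.40196078]
[ 290  149   54   53 1136] [316.33538732 174.89348592]
[  0 321  39  41 900] [ 16.05222222 341.05      ]
[ 0.47439639 -0.34013114  0.03      ] [ 0.45098839 -0.18947256  0.016     ]
```

Emit:
{"op": "servo_tool", "data": {"rows": [1, 0, 0, -0.03, 0, 0, 0, 1, 0, 0, -0.035, 0, 0, 0, 1, 0, 0, -0.04, 0, 0, 0, 1, 0, 0, -0.04, 0, 0, 0, 1, 0, 0, -0.03, 0, 0, 0, 1, 0, 0, -0.02, 0, 0, 0, 1, 0, 0, -0.015, 0, 0, 0, 1, 0, 0, 0, 0, 0, 0, 0.9, 0, 0, 0, 0, 0, 0]}}

```text
time_s: 14.77
position: [0.4744, -0.3397, 0.0112]
tool_rot: [[-0.93, -0.001, 0.367], [-0.367, 0.001, -0.93], [0.0, -1.0, -0.001]]
ft_force: [0.5, -0.7, 0.3]
grip_width: 0.0774
```

Emit:
{"op": "servo_tool", "data": {"rows": [0.4, 0, 0, 0, 0, 0, 0, 0.4, 0, 0, 0, 0, 0, 0, 0.4, 0, 0, 0, 0, 0, 0, 0.4, 0, 0, 0, 0, 0, 0, 0.4, 0, 0, 0, 0, 0, 0, 0.4, 0, 0, 0, 0, 0, 0, 0.4, 0, 0, 0, 0, 0, 0]}}

```text
time_s: 15.35
position: [0.4748, -0.3403, 0.0133]
tool_rot: [[-0.93, 0.002, 0.366], [-0.366, -0.002, -0.93], [-0.001, -1.0, 0.003]]
ft_force: [-0.6, 1.5, 4.0]
grip_width: 0.0584
```

```bash
python3 snap.py 7
```

```text
15.35 [ 0.4748 -0.3403  0.0133] [[-0.93, 0.002, 0.366], [-0.366, -0.002, -0.93], [-0.001, -1.0, 0.003]] [-47.2  38.6  84.8   0.   56.5  21.3]
```

View pics/w7.png

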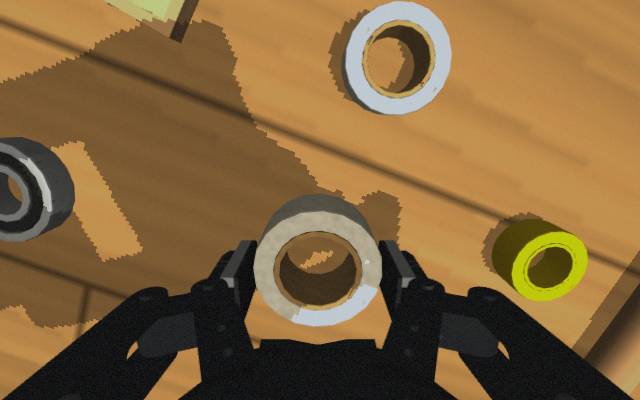

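Emit:
{"op": "servo_tool", "data": {"rows": [0.4, 0, 0, 0.02, 0, 0, 0, 0.4, 0, 0, 0.035, 0, 0, 0, 0.4, 0, 0, 0.04, 0, 0, 0, 0.4, 0.003, 0.015, 0.035, 0, 0, 2, 0.4, 0.006, 0.025, 0.025, 0, 0, 4, 0.4, 0.01, 0.033, 0.015, 0, 0, 5, 0.4, 0.012, 0.035, 0.01, 0, 0, 5, 0.4, 0.012, 0.036, 0, 0, 0, 5, 0.4, 0.012, 0.036, 0, 0, 0, 5, 0.4, 0.012, 0.036, 0, 0, 0, 5]}}

```text
time_s: 16.28
position: [0.5414, -0.1222, 0.193]
tool_rot: [[-0.606, 0.002, 0.796], [-0.796, -0.001, -0.606], [-0.001, -1.0, 0.003]]
ft_force: [0.1, -0.8, -1.0]
grip_width: 0.0586
```

Emit:
{"op": "servo_tool", "data": {"rows": [0.4, 0.013, 0.036, 0, 0, 0, 5, 0.4, 0.013, 0.036, 0, 0, 0, 5, 0.4, 0.013, 0.036, 0, 0, 0, 5, 0.4, 0.013, 0.035, 0, 0, 0, 5, 0.4, 0.013, 0.035, 0, 0, 0, 5, 0.4, 0.013, 0.035, 0, 0, 0, 4, 0.4, 0.012, 0.03, 0, 0, 0, 0, 0.4, 0.01, 0.02, 0, 0, 0, 0, 0.4, 0, 0, 0, 0, 0, 0, 0.4, 0, 0, 0, 0, 0, 0]}}

```text
time_s: 17.12
position: [0.6411, 0.14, 0.192]
tool_rot: [[-0.146, 0.001, 0.989], [-0.989, -0.0, -0.146], [-0.0, -1.0, 0.001]]
ft_force: [-0.4, -0.7, -0.3]
grip_width: 0.0585
```

```bash
python3 snap.py 8
```

```text
17.1167 [0.6411 0.14   0.192 ] [[-0.146, 0.001, 0.989], [-0.989, -0.0, -0.146], [-0.0, -1.0, 0.001]] [ 2.  34.2 59.4 -0.  86.3 10.4]
```

View pics/w8.png

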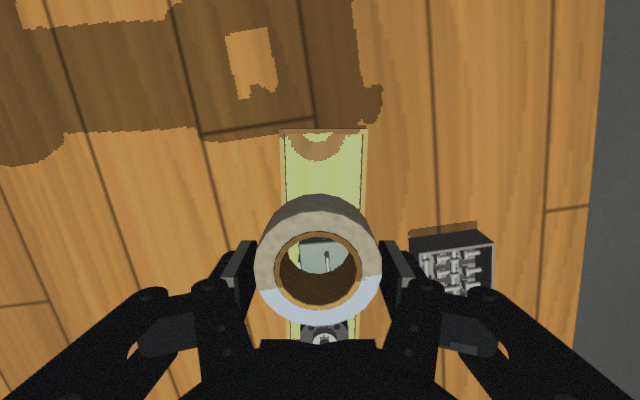

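View pics/s8z.png

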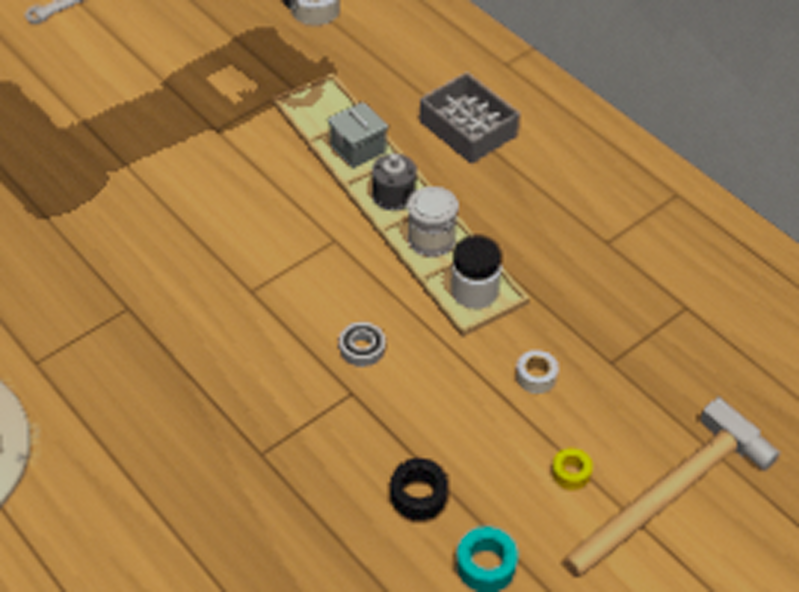

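Jar looks well placed. Tray end rim spans about (280,131) to (368,129), so I'll refine the place centre from it.

```bash
python3 - <<'E'
from h import *
s=np.load('w8pose.npy',allow_pickle=True).item();c=cam('wrist',s)
a=ray(c,280,131.5,.012)[:2];b=ray(c,368,129.5,.012)[:2];print(a,b)
print((a+b)/2-np.array([.1432,.9897])*.0465)
E
```

```text
[0.6110342  0.19202538] [0.70018622 0.18084658]
[0.64895141 0.14041493]
```

Emit:
{"op": "servo_tool", "data": {"rows": [0.4, 0.004, 0.001, -0.025, 0, 0, 0, 0.4, 0.003, 0, -0.035, 0, 0, 0, 0.4, 0, 0, -0.04, 0, 0, 0, 0.4, 0, 0, -0.03, 0, 0, 0, 0.4, 0, 0, -0.02, 0, 0, 0, 0.4, 0, 0, -0.01, 0, 0, 0, 0.4, 0, 0, -0.006, 0, 0, 0, 0.4, 0, 0, -0.003, 0, 0, 0, 0.4, 0, 0, 0, 0, 0, 0, 0.4, 0, 0, 0, 0, 0, 0]}}

```text
time_s: 18.05
position: [0.6488, 0.1398, 0.0238]
tool_rot: [[-0.149, 0.002, 0.989], [-0.989, 0.0, -0.149], [-0.0, -1.0, 0.002]]
ft_force: [-0.4, -0.3, -1.3]
grip_width: 0.0585
```

Emit:
{"op": "servo_tool", "data": {"rows": [0.4, 0, 0, -0.001, 0, 0, 0, 0.4, 0, 0, -0.001, 0, 0, 0, 0.4, 0, 0, 0, 0, 0, 0, 0.4, 0, 0, 0, 0, 0, 0]}}

```text
time_s: 18.38
position: [0.6482, 0.14, 0.0206]
tool_rot: [[-0.149, 0.0, 0.989], [-0.989, 0.0, -0.149], [-0.0, -1.0, 0.0]]
ft_force: [0.4, 0.3, -0.6]
grip_width: 0.0584
```

Emit:
{"op": "servo_tool", "data": {"rows": [0.4, 0, 0.001, -0.001, 0, 0, 0, 0.4, 0, 0, -0.001, 0, 0, 0, 0.4, 0, 0, 0, 0, 0, 0, 0.4, 0, 0, 0, 0, 0, 0]}}

```text
time_s: 18.72
position: [0.6483, 0.141, 0.0193]
tool_rot: [[-0.149, 0.001, 0.989], [-0.989, -0.0, -0.149], [-0.0, -1.0, 0.001]]
ft_force: [-2.5, 0.0, 6.6]
grip_width: 0.0587
```

Emit:
{"op": "servo_tool", "data": {"rows": [0.6, 0, 0, 0, 0, 0, 0, 0.8, 0, 0, 0, 0, 0, 0, 0.95, 0, 0, 0, 0, 0, 0, 1, 0, 0, 0, 0, 0, 0, 1, 0, 0, 0, 0, 0, 0, 1, 0, 0, 0.02, 0, 0, 0, 1, 0, 0, 0.035, 0, 0, 0, 1, 0, 0, 0.04, 0, 0, 0, 1, 0, 0, 0.04, 0, 0, 0, 1, 0, 0, 0.04, 0, 0, 0]}}

```text
time_s: 19.55
position: [0.6478, 0.141, 0.1952]
tool_rot: [[-0.149, -0.0, 0.989], [-0.989, 0.0, -0.149], [0.0, -1.0, -0.0]]
ft_force: [0.0, 0.4, 0.1]
grip_width: 0.0857
```

Emit:
{"op": "servo_tool", "data": {"rows": [1, 0, 0, 0, 0, 0, 0, 1, 0, 0, 0, 0, 0, 0]}}

```text
time_s: 19.72
position: [0.6489, 0.141, 0.1958]
tool_rot: [[-0.149, 0.005, 0.989], [-0.989, 0.0, -0.149], [-0.001, -1.0, 0.005]]
ft_force: [0.5, 0.5, -0.8]
grip_width: 0.0854
```

```bash
python3 snap.py 9; python3 - <<'E'
from h import *
im=cv2.imread('pics/w9.png');cv2.imwrite('pics/w9z.png',cv2.resize(im[90:250,240:400],None,fx=3.6,fy=3.6,interpolation=cv2.INTER_CUBIC))
E
```

```text
19.7167 [0.6489 0.141  0.1958] [[-0.149, 0.005, 0.989], [-0.989, 0.0, -0.149], [-0.001, -1.0, 0.005]] [ 2.1 34.8 57.7  0.  87.2 10.6]
```

View pics/w9z.png

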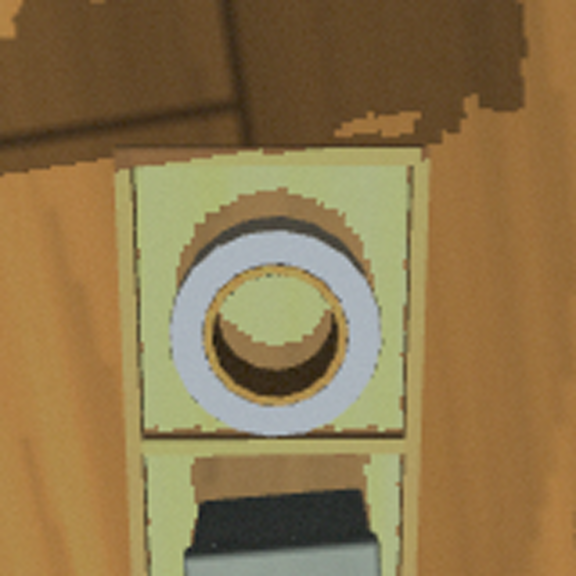

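```bash
python3 - <<'E'
from h import *
s=np.load('w9pose.npy',allow_pickle=True).item();c=cam('wrist',s)
f=lambda u,v,z: ray(c,240+(u+.5)/3.6-.5,90+(v+.5)/3.6-.5,z)[:2]
t=f(277,333,.036);a=(f(117,155,.012)+f(428,152,.012))/2;b=(f(126,446,.012)+f(421,446,.012))/2
d=a-b;d/=np.linalg.norm(d);print(t,a,b,np.linalg.norm(a-b))
for base,y in((a,.2225),(b,.132)):
  r=t-(base-d*y);print('tray x,y',r@np.array([d[1],-d[0]]),r@d)
E
```

```text
[0.64932393 0.13979261] [0.65519359 0.18675923] [0.64213158 0.09898774] 0.08873810676393619
tray x,y 0.0011076373763364775 0.17518098055761264
tray x,y 0.001107637376336471 0.17341908732154881
```

Tape is centred in its place, at tray x about 1 mm and y about 174 mm. Next is the bearing.

Emit:
{"op": "servo_tool", "data": {"rows": [1, -0.015, -0.025, 0.01, 0, 0, 0, 1, -0.02, -0.033, 0, 0, 0, 0, 1, -0.02, -0.033, 0, 0, 0, 0, 1, -0.021, -0.035, 0, 0, 0, 0, 1, -0.021, -0.035, 0, 0, 0, 0, 1, -0.021, -0.035, 0, 0, 0, 0, 1, -0.021, -0.035, 0, 0, 0, 0, 1, -0.021, -0.035, 0, 0, 0, 0, 1, -0.021, -0.034, 0, 0, 0, 0, 1, -0.0175, -0.03, 0, 0, 0, 0]}}

```text
time_s: 20.65
position: [0.4475, -0.1903, 0.2018]
tool_rot: [[-0.149, -0.003, 0.989], [-0.989, 0.002, -0.149], [-0.001, -1.0, -0.003]]
ft_force: [1.5, -0.4, 0.1]
grip_width: 0.0855
```

Emit:
{"op": "servo_tool", "data": {"rows": [1, 0, 0, 0, 0, 0, 0, 1, 0, 0, 0, 0, 0, 0]}}

```text
time_s: 20.82
position: [0.4486, -0.19, 0.202]
tool_rot: [[-0.152, -0.002, 0.988], [-0.988, 0.002, -0.152], [-0.002, -1.0, -0.003]]
ft_force: [0.3, 0.3, 0.5]
grip_width: 0.0855
```

```bash
python3 snap.py 10
```

```text
20.8167 [ 0.4486 -0.19    0.202 ] [[-0.152, -0.002, 0.988], [-0.988, 0.002, -0.152], [-0.002, -1.0, -0.003]] [-36.9  17.1  86.8   0.   76.3 -28.2]
```

View pics/w10.png

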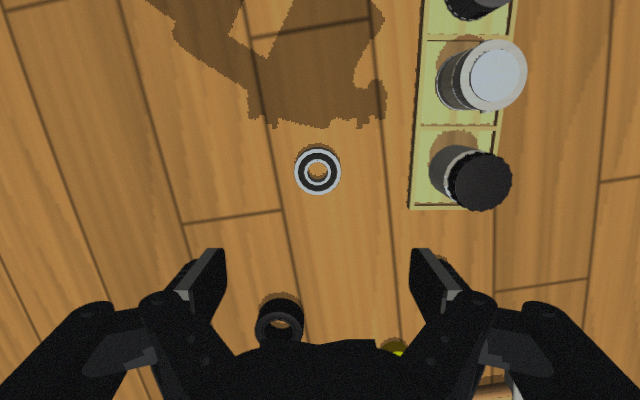

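```bash
python3 - <<'E'
from h import *
s=np.load('w10pose.npy',allow_pickle=True).item();c=cam('wrist',s)
print(ray(c,317.5,171.5,.016))
j=ray(c,477,181,.074)[:2];r=j-np.array([.6227,-.0318]);d=np.array([.1432,.9897]);print('jar',j,r@np.array([d[1],-d[0]]),r@d)
E
```

```text
[ 0.44954492 -0.18551447  0.016     ]
jar [ 0.59206401 -0.20437724] -0.005607377876272516 -0.17518676780066111
```

Emit:
{"op": "servo_tool", "data": {"rows": [1, 0.001, 0.001, -0.03, 0, 0, 0, 1, 0, 0, -0.035, 0, 0, 0, 1, 0, 0, -0.04, 0, 0, 0, 1, 0, 0, -0.035, 0, 0, 0, 1, 0, 0, -0.025, 0, 0, 0, 1, 0, 0, -0.015, 0, 0, 0, 1, 0, 0, -0.008, 0, 0, 0, 1, 0, 0, 0, 0, 0, 0, 1, 0, 0, 0, 0, 0, 0]}}

```text
time_s: 21.67
position: [0.4511, -0.1875, 0.0156]
tool_rot: [[-0.148, 0.0, 0.989], [-0.989, -0.0, -0.148], [0.0, -1.0, 0.0]]
ft_force: [-0.1, 0.7, 0.4]
grip_width: 0.0851
```

Emit:
{"op": "servo_tool", "data": {"rows": [1, -0.001, 0, -0.006, 0, 0, 0, 1, 0, 0, -0.005, 0, 0, 0, 1, 0, 0, 0, 0, 0, 0, 0.8, 0, 0, 0, 0, 0, 0, 0.7, 0, 0, 0, 0, 0, 0, 0.7, 0, 0, 0, 0, 0, 0]}}

```text
time_s: 22.17
position: [0.4497, -0.1882, 0.0046]
tool_rot: [[-0.149, 0.0, 0.989], [-0.989, -0.0, -0.149], [0.0, -1.0, 0.0]]
ft_force: [-0.1, 0.3, 0.3]
grip_width: 0.0601
```

```bash
python3 snap.py 11
```

```text
22.1667 [ 0.4497 -0.1882  0.0046] [[-0.149, 0.0, 0.989], [-0.989, -0.0, -0.149], [0.0, -1.0, 0.0]] [-36.7  33.1 101.1   0.   45.8 -28.1]
```

View pics/w11.png

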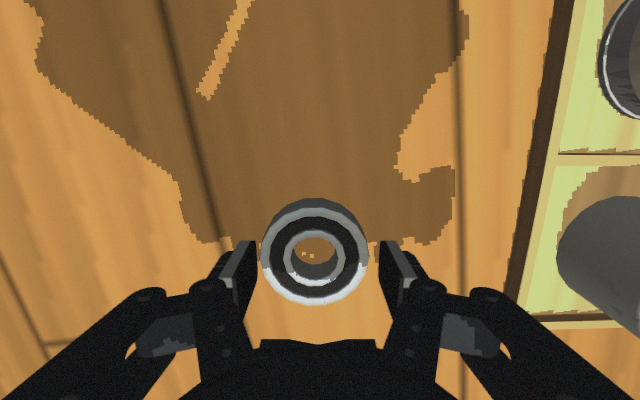

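```bash
python3 - <<'E'
from h import *
s=np.load('w11pose.npy',allow_pickle=True).item();c=cam('wrist',s)
print(ray(c,314.5,252,.016), proj(c,[(.4497,-.1882,.016)]))
E
```

```text
[ 0.44995007 -0.18234999  0.016     ] [[315.86688939 263.29932912]]
```

Emit:
{"op": "servo_tool", "data": {"rows": [0.7, 0, 0.0025, 0, 0, 0, 0, 0.7, 0, 0, 0, 0, 0, 0, 0.4, 0, 0, 0, 0, 0, 0, 0.4, 0, 0, 0, 0, 0, 0, 0.4, 0, 0, 0, 0, 0, 0, 0.4, 0, 0, 0, 0, 0, 0, 0.4, 0, 0, 0, 0, 0, 0]}}

```text
time_s: 22.85
position: [0.4496, -0.1854, 0.0047]
tool_rot: [[-0.149, 0.0, 0.989], [-0.989, 0.0, -0.149], [-0.0, -1.0, 0.0]]
ft_force: [-1.0, 2.6, 4.8]
grip_width: 0.0491
```

```bash
python3 snap.py 12; python3 - <<'E'
from h import *
im=cv2.imread('pics/w12.png');cv2.imwrite('pics/w12z.png',cv2.resize(im[180:340,200:440],None,fx=3.3,fy=3.3,interpolation=cv2.INTER_CUBIC))
E
```

```text
22.85 [ 0.4496 -0.1854  0.0047] [[-0.149, 0.0, 0.989], [-0.989, 0.0, -0.149], [-0.0, -1.0, 0.0]] [-36.4  33.  101.2   0.   45.8 -27.9]
```

View pics/w12z.png

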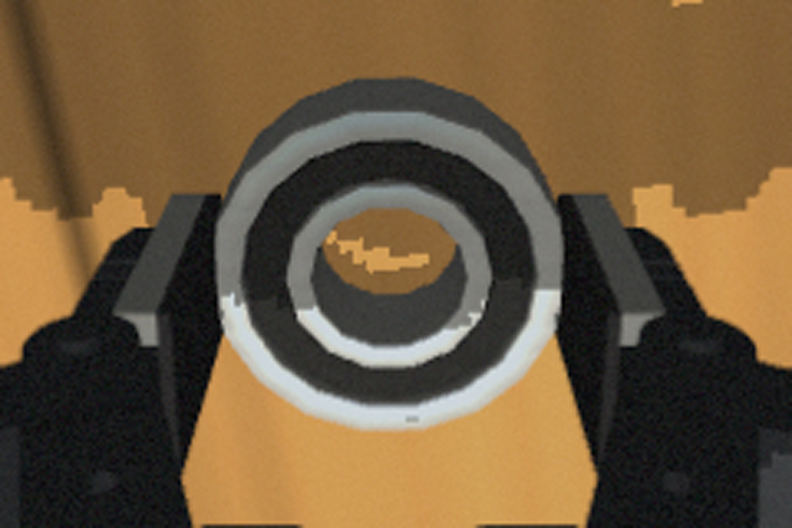

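Emit:
{"op": "servo_tool", "data": {"rows": [0.4, 0, 0, 0.01, 0, 0, 0, 0.4, 0, 0, 0.02, 0, 0, 0, 0.4, 0, 0, 0.03, 0, 0, 0, 0.4, 0, 0, 0.035, 0, 0, 0, 0.4, 0.01, 0.017, 0.035, 0, 0, 0, 0.4, 0.014, 0.023, 0.03, 0, 0, 0, 0.4, 0.018, 0.03, 0.02, 0, 0, 0, 0.4, 0.018, 0.03, 0.01, 0, 0, 0, 0.4, 0.02, 0.033, 0, 0, 0, 0, 0.4, 0.02, 0.033, 0, 0, 0, 0], "force": 50}}

```text
time_s: 23.78
position: [0.5502, -0.0179, 0.195]
tool_rot: [[-0.149, 0.001, 0.989], [-0.989, -0.0, -0.149], [0.0, -1.0, 0.001]]
ft_force: [0.4, -1.2, -2.0]
grip_width: 0.0488
```

Emit:
{"op": "servo_tool", "data": {"rows": [0.4, 0.02, 0.033, 0, 0, 0, 0, 0.4, 0.02, 0.033, 0, 0, 0, 0, 0.4, 0.02, 0.033, 0, 0, 0, 0, 0.4, 0.019, 0.031, 0, 0, 0, 0, 0.4, 0.014, 0.02, 0, 0, 0, 0, 0.4, 0.006, 0.01, 0, 0, 0, 0, 0.4, 0, 0, 0, 0, 0, 0, 0.4, 0, 0, 0, 0, 0, 0]}}

```text
time_s: 24.45
position: [0.6483, 0.1406, 0.1935]
tool_rot: [[-0.148, -0.002, 0.989], [-0.989, -0.0, -0.148], [0.001, -1.0, -0.002]]
ft_force: [0.2, -0.1, -1.6]
grip_width: 0.049
```

```bash
python3 snap.py 13
```

```text
24.45 [0.6483 0.1406 0.1935] [[-0.148, -0.002, 0.989], [-0.989, -0.0, -0.148], [0.001, -1.0, -0.002]] [ 2.  35.  57.7 -0.  87.4 10.5]
```

View pics/w13.png

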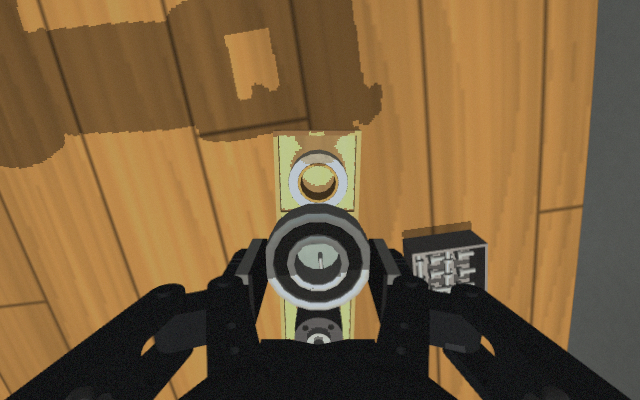

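Emit:
{"op": "servo_tool", "data": {"rows": [0.4, 0, 0, -0.02, 0, 0, 0, 0.4, 0, 0, -0.035, 0, 0, 0, 0.4, 0, 0, -0.035, 0, 0, 0, 0.4, 0, 0, -0.025, 0, 0, 0, 0.4, 0, 0, -0.015, 0, 0, 0, 0.4, 0, 0, -0.01, 0, 0, 0, 0.4, 0, 0, -0.005, 0, 0, 0, 0.4, 0, 0, -0.002, 0, 0, 0, 0.4, 0, 0, 0, 0, 0, 0, 0.4, 0, 0, 0, 0, 0, 0]}}

```text
time_s: 25.38
position: [0.6492, 0.1403, 0.0486]
tool_rot: [[-0.149, 0.002, 0.989], [-0.989, 0.0, -0.149], [-0.0, -1.0, 0.002]]
ft_force: [0.3, -0.0, -1.5]
grip_width: 0.0491
```

Emit:
{"op": "servo_tool", "data": {"rows": [0.4, 0, 0, -0.002, 0, 0, 0, 0.4, 0, 0, -0.001, 0, 0, 0, 0.4, 0, 0, 0, 0, 0, 0, 0.4, 0, 0, 0, 0, 0, 0]}}

```text
time_s: 25.72
position: [0.6487, 0.1405, 0.0445]
tool_rot: [[-0.149, 0.0, 0.989], [-0.989, 0.0, -0.149], [-0.0, -1.0, 0.0]]
ft_force: [-0.2, 0.1, -1.3]
grip_width: 0.049
```

Emit:
{"op": "servo_tool", "data": {"rows": [0.4, 0, 0, -0.002, 0, 0, 0, 0.4, 0, 0, -0.001, 0, 0, 0, 0.4, 0, 0, 0, 0, 0, 0, 0.4, 0, 0, 0, 0, 0, 0]}}

```text
time_s: 26.05
position: [0.6486, 0.1405, 0.0412]
tool_rot: [[-0.149, -0.0, 0.989], [-0.989, 0.0, -0.149], [0.0, -1.0, -0.0]]
ft_force: [0.8, 0.5, -1.4]
grip_width: 0.049
```

Emit:
{"op": "servo_tool", "data": {"rows": [0.4, 0, 0, -0.001, 0, 0, 0, 0.4, 0, 0, 0, 0, 0, 0, 0.4, 0, 0, 0, 0, 0, 0]}}

```text
time_s: 26.3
position: [0.6487, 0.1405, 0.0408]
tool_rot: [[-0.149, 0.001, 0.989], [-0.989, 0.0, -0.149], [-0.0, -1.0, 0.001]]
ft_force: [-1.2, -0.6, 3.0]
grip_width: 0.0491
```

Emit:
{"op": "servo_tool", "data": {"rows": [0.65, 0, 0, 0, 0, 0, 0, 0.75, 0, 0, 0, 0, 0, 0, 0.85, 0, 0, 0, 0, 0, 0, 0.9, 0, 0, 0, 0, 0, 0, 0.9, 0, 0, 0.005, 0, 0, 0, 0.9, 0, 0, 0.015, 0, 0, 0, 0.9, 0, 0, 0.03, 0, 0, 0, 1, 0, 0, 0.04, 0, 0, 0, 1, 0, 0, 0.04, 0, 0, 0, 1, 0, 0, 0.04, 0, 0, 0]}}

```text
time_s: 27.13
position: [0.6482, 0.1405, 0.2127]
tool_rot: [[-0.149, 0.0, 0.989], [-0.989, 0.0, -0.149], [-0.0, -1.0, 0.0]]
ft_force: [0.4, -0.5, 0.2]
grip_width: 0.0855
```

Emit:
{"op": "servo_tool", "data": {"rows": [1, 0, 0, 0, 0, 0, 0, 1, 0, 0, 0, 0, 0, 0]}}

```text
time_s: 27.3
position: [0.6493, 0.1405, 0.2133]
tool_rot: [[-0.149, 0.006, 0.989], [-0.989, 0.0, -0.149], [-0.001, -1.0, 0.006]]
ft_force: [1.0, 0.3, -1.2]
grip_width: 0.0853
```

```bash
python3 snap.py 14; python3 - <<'E'
from h import *
im=cv2.imread('pics/w14.png');cv2.imwrite('pics/w14z.png',cv2.resize(im[90:250,240:400],None,fx=3.6,fy=3.6,interpolation=cv2.INTER_CUBIC))
E
```

```text
27.3 [0.6493 0.1405 0.2133] [[-0.149, 0.006, 0.989], [-0.989, 0.0, -0.149], [-0.001, -1.0, 0.006]] [ 2.  34.2 55.9  0.  89.6 10.6]
```

View pics/w14z.png

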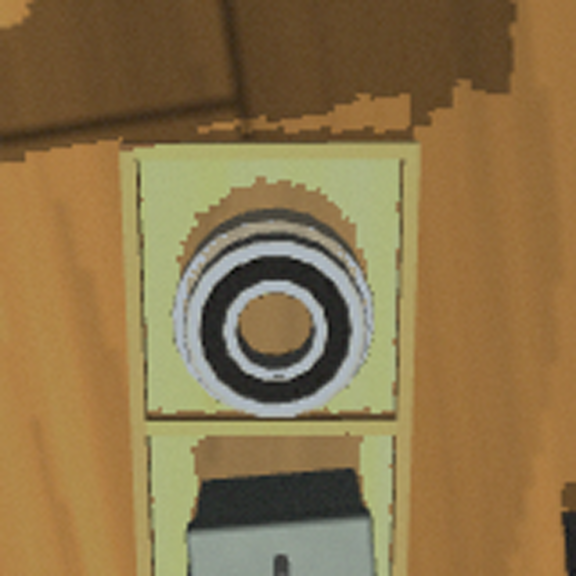

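View pics/s14z.png

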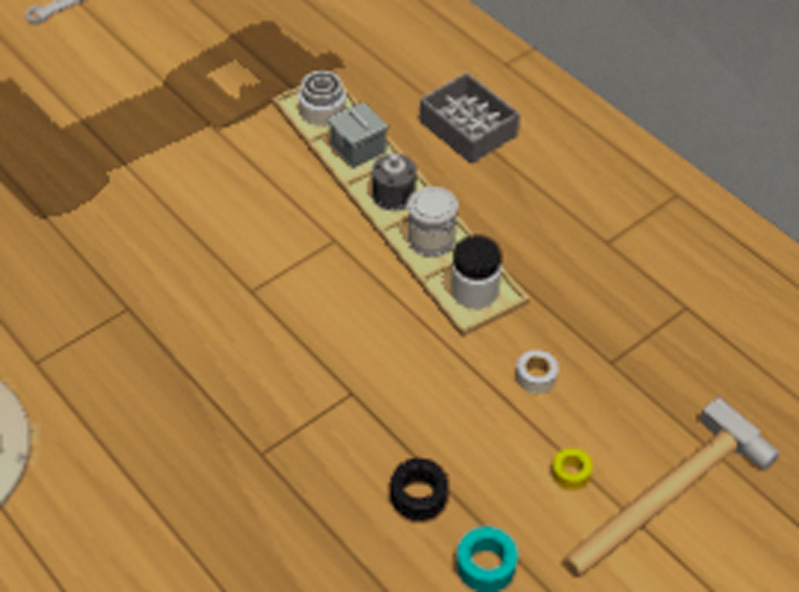

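Everything is in place. The bearing is at zoomed pixel (277,329). One wrist check over the saw and jar before handing in.

Emit:
{"op": "servo_tool", "data": {"rows": [1, -0.005, -0.035, 0.01, 0, 0, 0, 1, -0.005, -0.037, 0.01, 0, 0, 0, 1, -0.005, -0.037, 0, 0, 0, 0, 1, -0.005, -0.037, 0, 0, 0, 0, 1, -0.005, -0.037, 0, 0, 0, 0, 1, -0.005, -0.037, 0, 0, 0, 0, 1, -0.005, -0.035, 0, 0, 0, 0, 1, -0.005, -0.025, 0, 0, 0, 0, 1, 0, 0, 0, 0, 0, 0, 1, 0, 0, 0, 0, 0, 0]}}

```text
time_s: 28.23
position: [0.608, -0.1406, 0.2286]
tool_rot: [[-0.151, -0.003, 0.988], [-0.988, 0.002, -0.151], [-0.001, -1.0, -0.003]]
ft_force: [0.1, 0.9, -0.1]
grip_width: 0.0853
```

```bash
python3 - <<'E'
from h import *
s=np.load('w14pose.npy',allow_pickle=True).item();c=cam('wrist',s)
f=lambda u,v,z: ray(c,240+(u+.5)/3.6-.5,90+(v+.5)/3.6-.5,z)[:2]
print('bearing',f(277,329,.052),'tape rim centre',f(274,315,.036))
E
python3 snap.py 15
```

```text
bearing [0.64997893 0.14007321] tape rim centre [0.64923051 0.1407026 ]
28.2333 [ 0.608  -0.1406  0.2286] [[-0.151, -0.003, 0.988], [-0.988, 0.002, -0.151], [-0.001, -1.0, -0.003]] [-23.9  29.6  61.7   0.   88.9 -15.2]
```

View pics/w15.png

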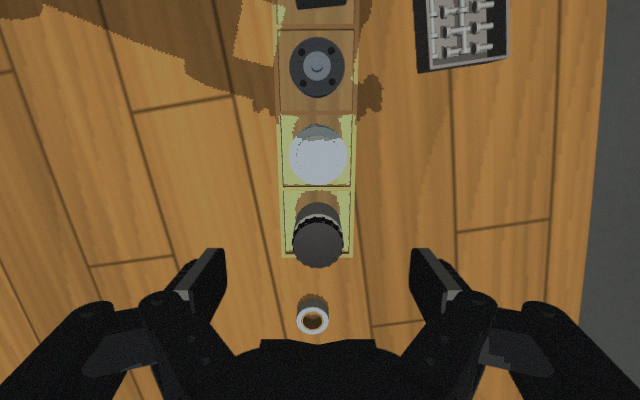

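```bash
python3 - <<'E'
from h import *
s=np.load('w15pose.npy',allow_pickle=True).item();c=cam('wrist',s)
d=np.array([.1432,.9897]);C=np.array([.6227,-.0318])
# own tray ref from this picture: partitions at -44 (v~113) and -132 (v~186), end rim outer -222.5 (v~257)
for n,u,v,z in [('saw',317,67,.050),('jar',318,242,.074),('tin',318,154,.068),('p-44',317,114,.012),('p-132',317.5,187,.012),('end',317.5,257,.012)]:
    r=ray(c,u,v,z)[:2]-C; print(n,np.round([r@np.array([d[1],-d[0]]),r@d],4))
E
```

```text
saw [ 0.0016 -0.0011]
jar [ 0.0012 -0.1736]
tin [ 0.0019 -0.0829]
p-44 [ 0.001  -0.0458]
p-132 [ 0.0009 -0.1302]
end [ 1.000e-04 -2.222e-01]
```

All four are within about 3 mm of target, and the arm is clear at TCP height 0.23 m, so I'm handing in.

```bash
python3 -c "
from rig import env
print(env.close_job())"
```

```text
the job is handed in; nothing more can be done
None
```

The four items are back in the tray, and I handed the job in at about 28 s of the 128 s allowed; it reports no verdict.

I took the hole saw, jar, tape and bearing in that order. Each was lowered until the wrist force showed contact, then released. The tin stood on the right-hand (-y) side, so the jar went to the right end and the tape to the left end.

Last wrist-camera checks, as offsets from the targets along the tray's axes (the bearing's is from the tape):

| Item | Measured offset | Limit |
|---|---|---|
| Hole saw | about (1.6, -1.1) mm | 15 mm |
| Jar | about (1.2, 2.4) mm | 15 mm |
| Tape | about (1, -2) mm | 15 mm |
| Bearing | about 1 mm | 12 mm |

- **Bystanders:** All four items looked flat and upright. The tin, the box and the other bystanders showed no visible movement, though I did not measure any of them against their starting positions.
- **Disagreements:** An earlier, oblique view put the jar 5.6 mm off in tray x, but the closer view gave about 1 mm. Different views of the bearing on the bench differed by 4 mm in y, so I re-centred the jaws before closing on it. The jaws read 49 mm on the 52 mm bearing, a larger shortfall than on the other items, but it was held flat.

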